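# Refit a hand mill's crank and lock it with its R-clip

### The job

The hand mill's crank was taken off for washing. Put it back on the mill's square drive, knob up and fully down, then lock it: push the R-clip's straight leg through the cross-hole in the shaft above the crank until the bent leg has ridden over the shaft and snapped home round it, and let go. How high the hole stands depends on the grind setting, so feel for it: never force the crank or the clip against the mill, and leave the other things on the worktop where they stand.

Things in the scene. Friction and masses are not known exactly. Their poses are not given: they have to be found in the camera images.
- mill: hand mill, fixed: black round foot (diameter 132 mm), steel bowl, funnel-shaped hopper (rim diameter 132 mm, 120 mm high); in its middle, on a flat bridge along the mill's y, stands the upright steel shaft. Origin: shaft axis at worktop height; z up, x along the cross-hole.
- hub_seat (a point): middle of the top of a fixed boss (diameter 44 mm, 130 mm above the worktop) on which the crank's underside rests when fully down; axes as the mill's. The shaft comes up through it: first a square drive 18 x 18 mm, sides along x and y, bevelled over its top 3 mm, which end 26.5 mm below the shaft's top end.
- shaft_top (a point): where the shaft's top end would be at the coarsest burr setting, 185.5 mm above the worktop. Set finer, as now, the shaft stands 3 to 16 mm lower, and it is turned up to 0.10 rad either way: neither is measured. It turns easily within this play (a seated crank turns with it) but is stiff up and down. Above the drive it is round, diameter 18 mm, bevelled 3 mm at the top.
- cross_hole (a point): where the middle of the cross-hole would be at the coarsest setting: on the shaft's axis, 173 mm above the worktop; axes as the mill's. The hole is always 12.5 mm below the shaft's top end, so now 3 to 16 mm below this point. It is 7 x 7 mm and runs right through along x (give or take the shaft's turn); its mouths are 9 mm from the axis.
- crank: steel crank, about 160 g, lying knob up. Origin: centre of the hub's underside; z up, x along the arm to the knob. Hub 40 x 40 x 18 mm with a square through-hole 19.5 x 19.5 mm, sides along x and y; it fits the square drive in any of four directions.
- crank_knob (a point): top of the crank's round wooden knob (diameter 25 mm, from 10 to 48 mm above the underside), 96 mm from the hub's centre. The flat arm to it is 18 mm wide and 7 mm thick, flush with the hub's underside. Axes as the crank's.
- clip: R-clip of 5 mm steel wire, 55 g, lying flat. Origin: centre of its loop on the underside; x along the straight leg to its tip, z up. The oval two-turn loop is 33 mm long (x), 21 mm wide (y; sides straight from x = -6 to 6 mm) and 10 mm high: hold it there. The straight leg's axis runs at y = -8, z = 2.5 mm.
- clip_bow (a point): the point of the straight leg's axis that is at the shaft's middle when the clip is home: x = 44, y = -8, z = 2.5 mm from the clip's origin. The bent leg, in the same plane on the +y side, bulges round it here, and springs outward about the loop.
- clip_tip (a point): square-cut end of the straight leg, 42.5 mm beyond the bow point, on the leg's axis. The bent leg's narrow neck is 9 mm and its flared end 24 mm beyond the bow point: over the last 18 mm it rides over the shaft, which takes up to about 20 N along x, and the force drops when it snaps home.
- mug: two-tone ceramic mug with handle, 86x117x99 mm; not part of the job
- peg: wooden clothes peg lying flat, 72x15x12 mm; not part of the job
- tin: short food tin, diameter 75, height 58 mm; not part of the job
- spoon: teaspoon lying flat, 132 mm long; not part of the job
- pepper_mill: turned wooden pepper mill, diameter 58, height 170 mm; not part of the job
There are look-alikes about, which are no part of the job. There is more than one size of the crank; the job needs the larger.

How it is judged:
By the outcome, as a careful person would: the job done as asked, in the order asked, and still so for the second after the job is handed in, with the robot touching nothing.
It also fails if it takes over 72 s, if anything falls off the work surface, if the arm or the gripper's body presses on something with over 40 N, if the wrist force passes 120 N, or if a joint passes its speed limit or range.

### The arm

A 7-joint arm with a two-finger parallel gripper is mounted at the origin on a cart in front of the work surface, level with it; the furniture and walls round the work are solid. World frame = base frame: x ahead of the robot, y to its left, z up, the work surface at z = 0. Lengths are in mm, angles in degrees, forces in N, time in s.
With the tool pointing down it reaches from about 425 to 975 mm from the base axis. Payload 16.7 kg.
Tool frame: the origin (TCP) lies at the very end of the fingers, on their centre line; the grasp point (between the pads) lies 19 mm behind it; z points along the fingers, y is the line along which they close (so a half turn about z gives the same grasp; the last joint's range is limited). The gripper opens to 85 mm and grips with 20 to 120 N. Pads are 22 mm wide; open, the fingers measure 114 mm over their backs; the gripper's body (76 mm by 85 mm) begins 54 mm behind the grasp point. The pads swing forward as they close: fully open they stand 13 mm farther back than shut.
Start: joints at [56.465, 24.414, 4.234, 92.017, -1.954, 63.644, -3.845], TCP at [284.907, -611.886, 231.302] pointing down, gripper open.
Joint ranges: [-163.25, 163.25], [-28.42, 122.38], [-70.27, 78.77], [12.13, 141.07], [-58.53, 238.53], [9.26, 117.41], [-156.51, 156.51]. Speed limits (degrees/s): [108.29, 108.29, 136.94, 136.94, 172.46, 172.46, 172.46].

### API

Orientations are given as a 3x3 rotation matrix whose columns are the frame's x, y, z axes.
In Python, from bench import ctrl gives the robot as it stands.
- The arm moves only by the shell command python3 -m pendant 'ROWS' [FORCE]. ROWS is JSON, a list that holds one entry, the list of rows, each a list of 5 numbers: the finger opening in m, from 0 to 0.0854, then the shift along the tool's x, y, z in m, then the turn about the tool's z in rad. A call has 1 to 12 rows; each row is the pose to reach, as a shift and turn from the pose commanded when the call began, along the tool's axes at that moment; what a row does not reach only later rows make up. A row lasts 1/10 s, in which the tool goes at most 50 mm and 8.59 degrees, less where a joint would pass 70% of its speed; a pose out of reach is approached as far as the arm can. A call with a gripper value outside its range is refused whole. The fingers move at their own pace and stop on an object; FORCE is the grip in N (left out, the last holds). Time passes only in rows, so rows that repeat a pose let the fingers close. It gives the time, the measured TCP pose, the force, the opening and the grip force at its end, in the units of the state.
- ctrl.read_state(): the state, without advancing time (a new reading comes with each control period).
- ctrl.get_image(name): name is "scene" or "side" or "wrist"; returns a dict with "color" (420x560x3 uint8, red, green, blue), "range_z" (420x560 float32, mm along the optical axis (not along the pixel's ray), 0 where there is no reading), "fx", "fy", "cx", "cy" (pixels), "cam_to_world" (4x4, takes a point from camera to world coordinates); the wrist camera has in their place "mount" (4x4, takes a point from camera to tool coordinates, whose origin is the TCP and whose axes are the flange's). Camera axes: x right, y down, z forward; pixel columns grow to the right and rows downward; lengths in mm; the calibration is good to about 2 mm. A picture is of the moment at which its call begins: read the wrist's pose just before it.
- ctrl.finish_job(): hands the job in; it is judged then, once.
Trained networks look in a picture, given as the dict that the camera call returned (one of the last four; its "shot" number tells which), for a name from the list of things; names that differ only in an ending like _2 or _b are one class to them, and where a whole thing is asked for, a point or a joint stands for the part that bears it (a point fixed in the world has none). Each returns a list of dicts, best first, with "confidence" (0 to 1); they miss things now and then, are a little off and sometimes report something else, mostly with a low value. They report only what shows in the picture. A call takes as long as a camera call. They do not tell look-alikes from the thing itself.
- ctrl.silhouettes(label, picture): "region" (420x560 bool, what is visible of it) and "bbox" ([left, top, right, bottom] in pixels, round what is visible of it).
The state is a dict: "time": time; "joint_positions": joint angles; "dq": joint speeds; "effort": joint torques, N m; "ee_pos": TCP position; "tcp_rot": TCP orientation; "ft_force": force on the tool from outside, world axes, zero at the start; "torque": the same for the moment, N m; "gripper_width": opening from 0.0 (shut) to 1.0 (fully open); "finger_force": force on a finger pad.
Only numpy, scipy, OpenCV 4.12 (cv2) and the standard library are available. Lean on these libraries where they do the work, as an engineer would, in place of code of your own. Each camera call takes 0.05 s, during which the arm holds its last target. There are 200 camera calls.

## Working session

There is one attempt and no reset: what is moved stays moved. The work goes in short steps, Python scripts to look and compute and a shell command to move; the robot and the scene stay as the last step left them, time stands still between calls to the robot, and variables do not carry over. Pictures are saved under pics/ and viewed, at most 12 in all, crops included, and the job is handed in when it is done.

```bash
ls; mkdir -p pics
cat > h.py <<'E'
import numpy as np, cv2, json
from bench import ctrl
def shot(n):
    s=ctrl.read_state(); p=ctrl.get_image(n)
    if n=="wrist":
        T=np.eye(4);T[:3,:3]=np.array(s["tcp_rot"]);T[:3,3]=s["ee_pos"];p["c2w"]=T@np.array(p["mount"])
    else: p["c2w"]=np.array(p["cam_to_world"])
    return p
def cloud(p):
    z=p["range_z"].astype(float);v,u=np.mgrid[0:z.shape[0],0:z.shape[1]]
    P=np.stack([(u-p["cx"])*z/p["fx"],(v-p["cy"])*z/p["fy"],z],-1)
    W=P@p["c2w"][:3,:3].T+p["c2w"][:3,3]; W[z<=0]=np.nan
    return W
def save(p,f): cv2.imwrite("pics/"+f,p["color"][:,:,::-1])
E
python3 - <<'E'
from h import *
s=ctrl.read_state();print(s["time"],s["ee_pos"],np.round(s["tcp_rot"],3).tolist(),s["ft_force"])
ims=[]
for n in["scene","side"]:
    p=shot(n);W=cloud(p);save(p,n+"0.png");np.savez("/tmp/%s.npz"%n,W=W,c=p["color"])
    print(n,np.round(p["c2w"],2).tolist(),p["fx"])
    for l in["mill","crank","crank_knob","clip","mug","peg","tin","spoon","pepper_mill"]:
        for d in ctrl.silhouettes(l,p):
            w=W[d["region"]];print(n,l,round(d["confidence"],2),[int(x) for x in d["bbox"]],np.nanmedian(w,0).round(),np.nanpercentile(w,2,axis=0).round(),np.nanpercentile(w,98,axis=0).round())
E
```

```text
pics
0.0 [ 284.73694159 -611.54210334  230.58977196] [[0.907, 0.422, -0.001], [0.422, -0.907, 0.001], [-0.0, -0.001, -1.0]] [ 0.58425895  0.26717469 -0.12177142]
scene [[0.59, -0.45, 0.67, -586.14], [-0.81, -0.34, 0.49, -719.99], [0.0, -0.83, -0.56, 1070.29], [0.0, 0.0, 0.0, 1.0]] 474.2161649060513
scene crank 0.86 [252, 241, 286, 257] [426. 104.  16.] [406.  10.   3.] [443. 135.  45.]
scene crank 0.72 [141, 223, 167, 235] [282. 523.   8.] [267. 462.  -2.] [296. 559.  32.]
scene crank_knob 0.81 [253, 238, 286, 258] [429.  90.  12.] [407.  10.   1.] [448. 131.  45.]
scene clip 0.65 [354, 268, 377, 280] [ 519. -243.    6.] [ 506. -291.   -2.] [ 530. -222.   13.]
scene mug 0.62 [358, 275, 378, 281] [ 521. -241.    5.] [ 505. -293.   -1.] [ 531. -222.   13.]
scene peg 0.58 [300, 260, 325, 269] [472. -80.   9.] [ 446. -106.   -1.] [495. -54.  15.]
scene tin 0.41 [360, 269, 374, 280] [ 520. -247.    6.] [ 506. -291.   -1.] [ 530. -223.   14.]
scene spoon 0.68 [398, 274, 410, 281] [ 586. -359.    4.] [ 568. -377.   -2.] [ 601. -343.   12.]
scene pepper_mill 0.52 [260, 170, 272, 200] [697. 2
[... 373 characters left out ...]
93, 161, 234, 214] [536. 340.  78.] [488. 288.   6.] [607. 406. 149.]
side crank_knob 0.52 [258, 235, 275, 248] [425. 113.  13.] [404.  76.  -2.] [447. 137.  23.]
side crank_knob 0.5 [124, 236, 154, 251] [281. 529.  10.] [265. 465.  -3.] [294. 558.  38.]
side mug 0.71 [183, 221, 208, 254] [348. 321.  63.] [299. 278.   7.] [379. 357. 102.]
side tin 0.68 [182, 158, 206, 185] [612. 468.  53.] [540. 406.  -4.] [676. 530. 121.]
side tin 0.55 [258, 236, 277, 248] [426. 111.  13.] [406.  76.  -3.] [447. 136.  22.]
side pepper_mill 0.67 [233, 136, 248, 174] [695. 308.  80.] [680. 288.   0.] [742. 360. 162.]
side pepper_mill 0.21 [191, 160, 233, 214] [535. 340.  76.] [486. 287.   0.] [611. 409. 147.]
```

Run:
```python
import numpy as np,cv2
for n,(x0,y0,x1,y1) in {"scene":(100,130,450,310),"side":(90,120,440,330)}.items():
    c=np.load("/tmp/%s.npz"%n)["c"][y0:y1,x0:x1,::-1]
    cv2.imwrite("pics/%s_crop.png"%n,cv2.resize(c,None,fx=2.28,fy=2.28,interpolation=cv2.INTER_CUBIC))
```

```text
(no output)
```

View pics/scene_crop.png

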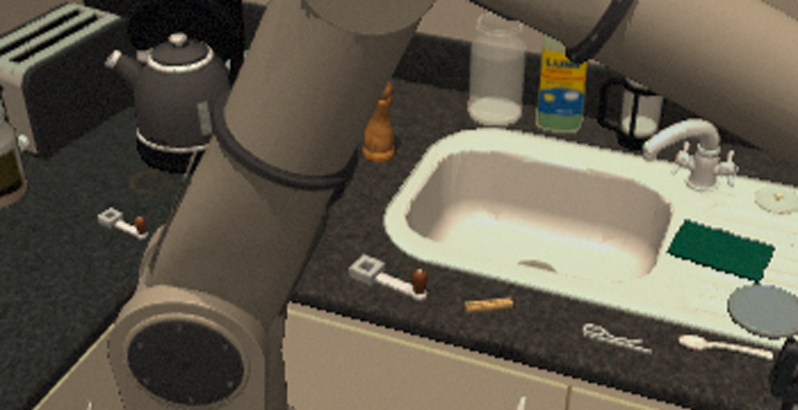

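View pics/side_crop.png

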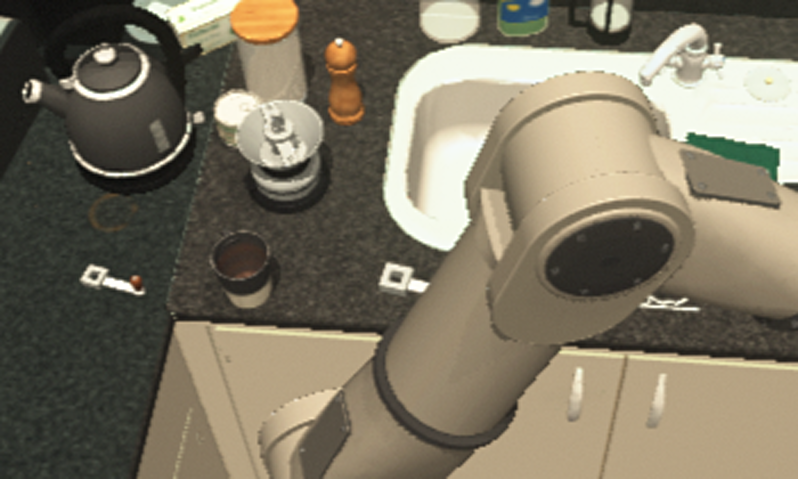

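The near crank, at scene crop (370,268), spans about 128 mm, so it is the larger one. The far one, at (110,215), is about 97 mm. The mill is at side crop (283,150) and the clip at scene crop (615,335). Next I'll work out views for the wrist camera.

```bash
cat >> h.py <<'E'
def go(x,y,z,ddeg=0):
    """shift in tool axes to world target and turn (rad) for world-yaw change ddeg"""
    s=ctrl.read_state();R=np.array(s["tcp_rot"])
    print("shift m",np.round(R.T@(np.array([x,y,z])-s["ee_pos"])/1000,4).tolist(),"turn",round(-np.radians(ddeg),4))
def st():
    s=ctrl.read_state();R=np.array(s["tcp_rot"])
    print("t",round(s["time"],2),"pos",np.round(s["ee_pos"],1),"xyaw",round(np.degrees(np.arctan2(R[1,0],R[0,0])),2),"F",np.round(s["ft_force"],1),"T",np.round(s["torque"],2),"w",round(s["gripper_width"],3),"ff",np.round(s["finger_force"],1),"q",np.round(s["joint_positions"],0))
E
python3 - <<'E'
from h import *
st();p=shot("wrist");print(np.round(p["mount"],2).tolist(),p["fx"])
go(440,-150,330);go(440,50,330);go(480,150,400)
E
```

```text
t 1.0 pos [ 284.9 -611.9  231.3] xyaw 24.97 F [ 0.4 -0.1 -0.7] T [-0.04 -0.03 -0.03] w 1.0 ff 0.0 q [56. 24.  4. 92. -2. 64. -4.]
[[-0.0, -0.95, -0.3, 76.22], [1.0, -0.0, -0.0, -0.33], [0.0, -0.3, 0.95, -144.7], [0.0, 0.0, 0.0, 1.0]] 300.2347873110438
shift m [0.3356, -0.3533, -0.0987] turn -0.0
shift m [0.42, -0.5346, -0.0987] turn -0.0
shift m [0.4985, -0.6084, -0.1687] turn -0.0
```

```bash
python3 -m pendant '[[[0.085,0.032,-0.03,-0.01,0],[0.085,0.064,-0.06,-0.02,0],[0.085,0.096,-0.09,-0.02,0],[0.085,0.128,-0.12,-0.02,0],[0.085,0.16,-0.15,-0.02,0],[0.085,0.193,-0.181,-0.02,0],[0.085,0.226,-0.212,-0.02,0],[0.085,0.258,-0.243,-0.02,0],[0.085,0.29,-0.273,-0.02,0],[0.085,0.323,-0.304,-0.02,0],[0.085,0.323,-0.304,-0.02,0],[0.085,0.323,-0.304,-0.02,0]]]'
python3 - <<'E'
from h import *
st();p=shot("wrist");W=cloud(p);save(p,"w1.png");np.savez("/tmp/w1.npz",W=W,c=p["color"])
for l in["crank","clip","peg","spoon"]:
    for d in ctrl.silhouettes(l,p):
        w=W[d["region"]];print(l,round(d["confidence"],2),[int(x) for x in d["bbox"]],np.nanmedian(w,0).round(),np.nanpercentile(w,2,axis=0).round(),np.nanpercentile(w,98,axis=0).round())
E
```

```text
time: 2.25
ee_pos: [449.7, -199.2, 251.5]
tcp_rot: [[0.906, 0.424, 0.0], [0.424, -0.906, -0.0], [0.0, 0.0, -1.0]]
ft_force: [-0.6, -0.4, -0.2]
gripper_width: 0.996
finger_force: 0.0
t 2.25 pos [ 449.7 -199.2  251.5] xyaw 25.09 F [-0.6 -0.4 -0.2] T [-0.02  0.01 -0.02] w 0.996 ff 0.0 q [ 26.   7. -11. 113.   1.  60. -50.]
crank 0.66 [3, 56, 121, 119] [434.  98.  19.] [411.  12.   5.] [448. 137.  50.]
crank 0.3 [171, 103, 227, 130] [478. -82.  13.] [ 451. -104.    2.] [501. -53.  14.]
clip 0.69 [311, 134, 390, 158] [ 523. -258.    7.] [ 507. -312.    3.] [ 541. -217.   13.]
peg 0.88 [172, 102, 225, 133] [479. -83.  13.] [ 452. -104.    3.] [500. -54.  14.]
spoon 0.72 [422, 123, 522, 144] [ 592. -375.    7.] [ 570. -456.    3.] [ 628. -343.   11.]
spoon 0.52 [2, 54, 121, 120] [434.  98.  19.] [411.  12.   2.] [449. 137.  50.]
```

View pics/w1.png

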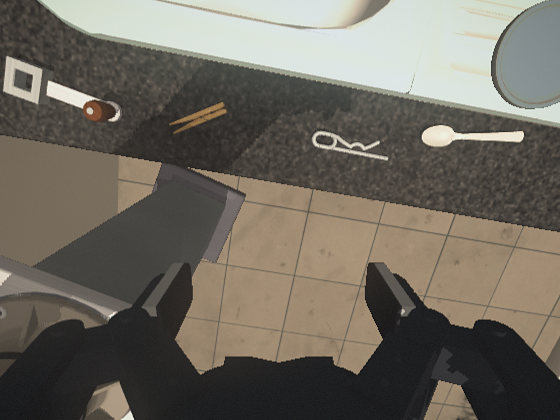

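The wrist picture shows the crank's hub at (22,80) and knob at (97,110). The clip's loop is at (325,143) and its straight leg ends at (388,158). The spoon is at (440,135) and the peg at (200,118). Moving on over the crank.

```bash
python3 -m pendant '[[[0.085,0.011,-0.027,0.003,-0.131],[0.085,0.022,-0.055,0.006,-0.262],[0.085,0.033,-0.082,0.009,-0.393],[0.085,0.044,-0.109,0.012,-0.524],[0.085,0.055,-0.137,0.015,-0.655],[0.085,0.067,-0.164,0.018,-0.786],[0.085,0.078,-0.191,0.021,-0.917],[0.085,0.089,-0.218,0.024,-1.048],[0.085,0.1,-0.246,0.028,-1.179],[0.085,0.111,-0.273,0.031,-1.31],[0.085,0.111,-0.273,0.031,-1.31]]]'
python3 - <<'E'
from h import *
st();p=shot("wrist");W=cloud(p);save(p,"w2.png");np.savez("/tmp/w2.npz",W=W,c=p["color"])
H=W[...,2]
for l in["crank","crank_knob"]:
    for d in ctrl.silhouettes(l,p):
        w=W[d["region"]];print(l,round(d["confidence"],2),[int(x) for x in d["bbox"]],np.nanmedian(w,0).round(),np.nanpercentile(w,2,axis=0).round(),np.nanpercentile(w,98,axis=0).round())
near=(abs(W[...,0]-430)<80)&(abs(W[...,1]-70)<100)
for lo,hi in[(4,11),(14,24),(42,56)]:
    m=(near&(H>lo)&(H<hi)).astype(np.uint8)
    n,L,S,C=cv2.connectedComponentsWithStats(m)
    for i in range(1,n):
        if S[i,4]>60:
            w=W[L==i];r=cv2.minAreaRect(w[:,:2].astype(np.float32));print(lo,S[i,4],"mean",w.mean(0).round(1),"rect",np.round(r[0],1),np.round(r[1],1),round(r[2],1),np.median(w[:,2]).round(1))
E
```

```text
time: 3.6
ee_pos: [434.6, 97.1, 220.2]
tcp_rot: [[-0.182, 0.983, -0.0], [0.983, 0.182, 0.001], [0.001, 0.0, -1.0]]
ft_force: [0.1, -0.6, 0.7]
gripper_width: 0.996
finger_force: 0.0
t 3.6 pos [434.6  97.1 220.2] xyaw 100.46 F [ 0.1 -0.6  0.7] T [-0.03 -0.01  0.01] w 0.996 ff 0.0 q [  9.   5. -31. 119.   3.  56. -13.]
crank 0.71 [256, 143, 294, 256] [432.  90.  19.] [409.  20.   7.] [446. 138.  50.]
crank 0.25 [380, 0, 485, 28] [552. 297.  16.] [511. 285.   5.] [599. 314.  50.]
crank_knob 0.73 [256, 145, 297, 259] [432.  89.  19.] [409.  19.   2.] [447. 138.  49.]
4 788 mean [432.4  61.8   8.8] rect [431.6  57.9] [22.2 77.2] 6.2 8.9
14 952 mean [427.9 119.4  19.8] rect [428.  118.8] [39.9 40.5] 4.6 19.9
42 270 mean [435.2  25.2  47.4] rect [435.3  23.7] [22.1 20.5] 30.0 47.5
```

View pics/w2.png

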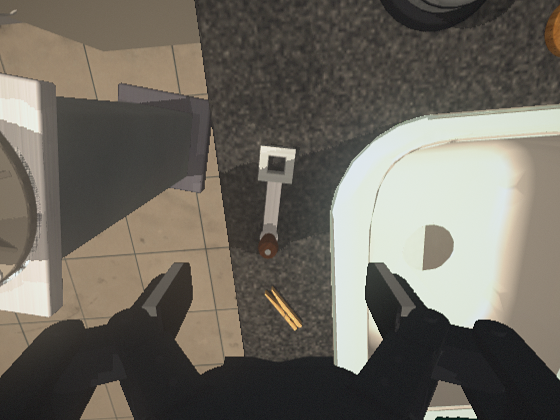

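The crank's hub is at (276,163) and its knob at (268,245), with its surroundings clear. Before grasping I'll compare the hub and clip positions with the other views.

Run:
```python
from h import *
for n in["w1","scene","side","w2"]:
    W=np.load("/tmp/%s.npz"%n)["W"];H=W[...,2]
    for nm,c,lo,hi in[("hub",(428,119),13,24),("knob",(435,25),42,56),("table",(470,60),-10,8),("clip",(520,-260),4,18)]:
        m=((abs(W[...,0]-c[0])<30)&(abs(W[...,1]-c[1])<(60 if nm=="clip" else 30))&(H>lo)&(H<hi))
        if m.sum()<15: continue
        w=W[m];r=cv2.minAreaRect(w[:,:2].astype(np.float32));print(n,nm,m.sum(),"rect",np.round(r[0],1),np.round(r[1],1),round(r[2],1),"z",np.median(w[:,2]).round(1))
go(428,119,3,94.5-100.46)
# mill
for n in["side","w2"]:
    W=np.load("/tmp/%s.npz"%n)["W"]
    m=(np.hypot(W[...,0]-540,W[...,1]-345)<75)
    for lo,hi in[(112,128),(128,140),(150,190)]:
        k=m&(W[...,2]>lo)&(W[...,2]<hi)
        if k.sum()>5:
            w=W[k];print(n,lo,k.sum(),w.mean(0).round(1),w.min(0).round(),w.max(0).round())
```

```text
w1 hub 1266 rect [428.4 118.2] [40.3 42.2] 4.3 z 19.7
w1 knob 353 rect [436.5  21.8] [21.5 21.1] 4.4 z 47.5
w1 table 2679 rect [470.  60.] [59.9 60. ] 89.8 z 2.1
w1 clip 679 rect [ 523.9 -258.8] [115.8  49.3] 88.9 z 7.1
scene hub 85 rect [426.3 115.2] [45.4 43.7] 6.7 z 17.8
scene knob 20 rect [431.4  19.6] [17.3 16. ] 48.0 z 44.9
scene table 117 rect [470.3  60.2] [58.7 59.6] 89.4 z 0.5
scene clip 98 rect [ 519.7 -258.4] [116.5  58.7] 89.3 z 6.4
side hub 94 rect [426.  120.4] [43.4 50.2] 5.8 z 16.5
side table 92 rect [469.9  77.6] [23.8 59.1] 89.9 z -1.1
side clip 72 rect [ 513.9 -278.6] [45.2 79.7] 3.5 z 5.8
w2 hub 958 rect [428.  118.8] [39.9 40.5] 4.6 z 19.9
w2 knob 270 rect [435.3  23.7] [22.1 20.5] 30.0 z 47.5
w2 table 2051 rect [470.   59.9] [59.9 59.9] 0.0 z 2.0
shift m [0.0264, -0.0024, 0.2173] turn 0.104
side 112 290 [549.8 346.5 119.2] [480. 282. 112.] [615. 413. 128.]
side 128 61 [541.6 344.9 131.9] [494. 310. 128.] [567. 368. 140.]
side 150 31 [546.3 345.8 163.3] [536. 338. 150.] [556. 358. 175.]
```

```bash
python3 -m pendant '[[[0.085,0.009,-0.001,0.045,0.052],[0.085,0.018,-0.002,0.09,0.104],[0.085,0.0264,-0.0024,0.135,0.104],[0.085,0.0264,-0.0024,0.175,0.104],[0.085,0.0264,-0.0024,0.2,0.104],[0.085,0.0264,-0.0024,0.212,0.104],[0.085,0.0264,-0.0024,0.217,0.104],[0.05,0.0264,-0.0024,0.217,0.104],[0.03,0.0264,-0.0024,0.217,0.104],[0.03,0.0264,-0.0024,0.217,0.104],[0.03,0.0264,-0.0024,0.217,0.104],[0.03,0.0264,-0.0024,0.217,0.104]]]' 40
python3 -c "
from h import *
st();go(470,230,200)"
```

```text
time: 4.95
ee_pos: [428.7, 120.0, 4.5]
tcp_rot: [[-0.07, 0.998, 0.002], [0.998, 0.07, 0.0], [-0.0, 0.002, -1.0]]
ft_force: [-1.6, -1.7, 13.8]
gripper_width: 0.46
finger_force: 38.6
t 4.95 pos [428.7 120.    4.5] xyaw 94.03 F [-1.6 -1.7 13.8] T [-0.28  0.56 -0.11] w 0.46 ff 38.6 q [ -3.  26. -25. 129.  22.  29. -41.]
shift m [0.1068, 0.0494, -0.1954] turn -0.0
```

```bash
python3 -m pendant '[[[0.03,0,0,-0.015,0],[0.03,0,0,-0.05,0],[0.03,0,0,-0.095,0],[0.03,0.02,0.012,-0.14,0],[0.03,0.05,0.025,-0.175,0],[0.03,0.085,0.045,-0.2,0],[0.03,0.115,0.06,-0.22,0],[0.03,0.135,0.075,-0.235,0],[0.03,0.135,0.08,-0.235,0],[0.03,0.135,0.08,-0.235,0]]]' 70
python3 - <<'E'
from h import *
st();p=shot("wrist");W=cloud(p);save(p,"w3.png");np.savez("/tmp/w3.npz",W=W,c=p["color"])
m=(np.hypot(W[...,0]-547,W[...,1]-346)<90)
for lo,hi in[(110,125),(126,140),(140,160),(160,190)]:
    k=m&(W[...,2]>lo)&(W[...,2]<hi)
    if k.sum()>5:
        w=W[k];r=cv2.minAreaRect(w[:,:2].astype(np.float32));print(lo,k.sum(),w.mean(0).round(1),w.min(0).round(),w.max(0).round(),r)
E
```

```text
time: 5.95
ee_pos: [498.2, 260.1, 238.4]
tcp_rot: [[-0.071, 0.997, 0.0], [0.997, 0.071, 0.0], [0.0, 0.0, -1.0]]
ft_force: [-0.6, -0.4, -1.4]
gripper_width: 0.445
finger_force: 74.0
t 5.95 pos [498.2 260.1 238.4] xyaw 94.07 F [-0.6 -0.4 -1.4] T [-0.03  0.04 -0.06] w 0.445 ff 74.0 q [ -5.  17. -35. 105.  11.  62. -40.]
110 9305 [553.9 355.9 118.8] [485. 285. 110.] [616. 415. 125.] ((550.2708740234375, 350.16510009765625), (130.38050842285156, 130.87648010253906), 22.88043975830078)
126 1685 [546.4 349.8 132. ] [506. 310. 126.] [593. 389. 140.] ((549.3732299804688, 349.68878173828125), (108.4036636352539, 43.237308502197266), 22.859102249145508)
140 227 [544.1 348.8 148. ] [538. 338. 140.] [553. 362. 160.] ((549.9105834960938, 349.7921142578125), (17.64266014099121, 18.089370727539062), 41.28439712524414)
160 646 [548.7 349.6 170.5] [541. 341. 160.] [559. 359. 174.] ((549.8243408203125, 349.8952941894531), (17.62765884399414, 17.159738540649414), 47.439781188964844)
```

View pics/w3.png

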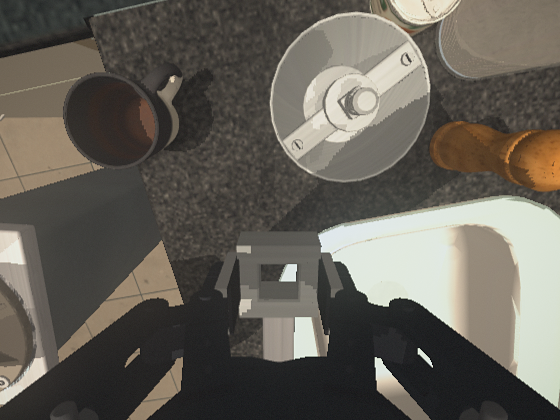

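The mill's shaft is at (362,100), with the bridge running from (293,145) to (410,60). The crank is held squarely, with its hub at (280,275).

Run:
```python
from h import *
d=np.load("/tmp/w3.npz");W=d["W"];c=np.array([549.9,349.9])
r=np.hypot(W[...,0]-c[0],W[...,1]-c[1])
k=(r>26)&(r<50)&(W[...,2]>126)&(W[...,2]<136);w=W[k][:,:2];print("bridge z",np.percentile(W[k][:,2],[5,50,95]))
v=cv2.fitLine(w.astype(np.float32),cv2.DIST_HUBER,0,.01,.01).ravel();print("bridge yaw",np.degrees(np.arctan2(v[1],v[0])),v[2:])
for R in(8,6):
  k=(r<R)&(W[...,2]>160);print("top z",np.percentile(W[k][:,2],[5,25,50,75,90,98]).round(1))
k=(r<22)&(r>13)&(W[...,2]>126);print("boss",np.median(W[k][:,2]),W[k][:,2].max())
k=(r<20)&(W[...,2]>139)&(W[...,2]<152);w=W[k];print("drive top", np.percentile(w[:,2],[10,50,90]),cv2.minAreaRect(w[:,:2].astype(np.float32)))
s=ctrl.read_state();R=np.array(s["tcp_rot"]);T=(W-s["ee_pos"])@R
k=(abs(T[...,0])<28)&(abs(T[...,1])<19.5)&(T[...,2]>-30)&(T[...,2]<2);w=T[k]
print("hub",k.sum(),np.percentile(w,[1,5,50,95,99],axis=0).round(1).tolist())
k&=abs(T[...,2]-np.median(w[:,2]))<2.5
print(cv2.minAreaRect(T[k][:,:2].astype(np.float32)))
for n in["side","w2"]:
    W=np.load("/tmp/%s.npz"%n)["W"]
    k=(W[...,0]>400)&(W[...,0]<760)&(W[...,1]>400)&(W[...,1]<700)&(W[...,2]>30)
    h,_,_=np.histogram2d(W[k][:,0],W[k][:,1],bins=[6,5],range=[[400,760],[400,700]])
    g=[[np.nanmax(np.where(k&(W[...,0]>=400+60*i)&(W[...,0]<460+60*i)&(W[...,1]>=400+60*j)&(W[...,1]<460+60*j),W[...,2],0)).round() for j in range(5)] for i in range(6)];print(n,g)
go(549.9,349.9,240,19)
```

```text
Traceback (most recent call last):
IndexError: index -1 is out of bounds for axis 0 with size 0
```

Run:
```python
from h import *
d=np.load("/tmp/w3.npz");W=d["W"];c=np.array([549.9,349.9])
r=np.hypot(W[...,0]-c[0],W[...,1]-c[1])
k=(r>26)&(r<48)&(W[...,2]>60)
h,e=np.histogram(W[k][:,2],bins=np.arange(60,140,4));print(list(zip(e.astype(int),h)))
k=(r>46)&(r<62)&(W[...,2]>126);print("rivets",[ (W[k][s].mean(0).round(1),s.sum()) for s in (W[k][:,0]>550,W[k][:,0]<550)])
for lo in(112,116,120):
  k=(r>26)&(r<50)&(W[...,2]>lo)&(W[...,2]<128);w=W[k][:,:2]
  if len(w)<20: continue
  v=cv2.fitLine(w.astype(np.float32),cv2.DIST_HUBER,0,.01,.01).ravel();print(lo,len(w),"bridge yaw",np.degrees(np.arctan2(v[1],v[0])),v[2:])
for R in(8,6):
  k=(r<R)&(W[...,2]>160);print("top z",np.percentile(W[k][:,2],[5,25,50,75,90,98]).round(1))
k=(r<22)&(r>13)&(W[...,2]>126);print("boss",np.median(W[k][:,2]),W[k][:,2].max())
k=(r<20)&(W[...,2]>139)&(W[...,2]<152);w=W[k];print("drive top", np.percentile(w[:,2],[10,50,90]),cv2.minAreaRect(w[:,:2].astype(np.float32)))
s=ctrl.read_state();R=np.array(s["tcp_rot"]);T=(W-s["ee_pos"])@R
k=(abs(T[...,0])<28)&(abs(T[...,1])<19.5)&(T[...,2]>-30)&(T[...,2]<2);w=T[k]
print("hub",k.sum(),np.percentile(w,[1,5,50,95,99],axis=0).round(1).tolist())
k&=abs(T[...,2]-np.median(w[:,2]))<2.5
print(cv2.minAreaRect(T[k][:,:2].astype(np.float32)))
for n in["side"]:
    W=np.load("/tmp/%s.npz"%n)["W"];Z=np.nan_to_num(W)
    print(n,[[Z[...,2][(Z[...,0]>=400+60*i)&(Z[...,0]<460+60*i)&(Z[...,1]>=400+60*j)&(Z[...,1]<460+60*j)].max(initial=0).round() for j in range(5)] for i in range(6)])
go(549.9,349.9,240,19)
```

```text
[(np.int64(60), np.int64(0)), (np.int64(64), np.int64(0)), (np.int64(68), np.int64(0)), (np.int64(72), np.int64(66)), (np.int64(76), np.int64(1295)), (np.int64(80), np.int64(594)), (np.int64(84), np.int64(768)), (np.int64(88), np.int64(845)), (np.int64(92), np.int64(978)), (np.int64(96), np.int64(550)), (np.int64(100), np.int64(4)), (np.int64(104), np.int64(0)), (np.int64(108), np.int64(0)), (np.int64(112), np.int64(0)), (np.int64(116), np.int64(33)), (np.int64(120), np.int64(1516)), (np.int64(124), np.int64(2)), (np.int64(128), np.int64(0)), (np.int64(132), np.int64(0))]
rivets [(array([589.1, 386.6, 126.2]), np.int64(12)), (array([509.2, 312.9, 126.3]), np.int64(11))]
112 1700 bridge yaw 42.185833 [552.4803 352.7234]
116 1700 bridge yaw 42.185833 [552.4803 352.7234]
120 1665 bridge yaw 42.274216 [552.61285 352.62674]
top z [169.9 171.1 171.7 172.4 172.8 173.5]
top z [171.  171.6 172.2 172.6 173.1 173.6]
boss 131.9969947839329 134.40630682081834
drive top [140.58396545 143.93327751 149.22641832] ((549.9105834960938, 349.7921142578125), (17.64266014099121, 18.089370727539062), 41.284
[... 164 characters left out ...]
445312), (40.989585876464844, 38.925086975097656), 0.0811537578701973)
side [[np.float64(12.0), np.float64(12.0), np.float64(165.0), np.float64(174.0), np.float64(199.0)], [np.float64(123.0), np.float64(130.0), np.float64(211.0), np.float64(316.0), np.float64(301.0)], [np.float64(126.0), np.float64(247.0), np.float64(315.0), np.float64(318.0), np.float64(204.0)], [np.float64(120.0), np.float64(241.0), np.float64(274.0), np.float64(192.0), np.float64(67.0)], [np.float64(198.0), np.float64(196.0), np.float64(11.0), np.float64(38.0), np.float64(590.0)], [np.float64(198.0), np.float64(197.0), np.float64(566.0), np.float64(591.0), np.float64(594.0)]]
shift m [0.0866, 0.0584, -0.0021] turn -0.3316
```

Run:
```python
from h import *
go(549.2,350.6,190,132.5-94.07)
```

```text
shift m [0.0874, 0.0578, 0.0479] turn -0.6707
```

```bash
python3 -m pendant '[[[0.03,0.018,0.012,0,-0.13],[0.03,0.036,0.024,0,-0.26],[0.03,0.054,0.036,0,-0.39],[0.03,0.072,0.048,0.0,-0.52],[0.03,0.087,0.058,0.02,-0.64],[0.03,0.0874,0.0578,0.04,-0.671],[0.03,0.0874,0.0578,0.048,-0.671],[0.03,0.0874,0.0578,0.048,-0.671],[0.03,0.0874,0.0578,0.048,-0.671]]]'
python3 - <<'E'
from h import *
st();p=shot("wrist");W=cloud(p);save(p,"w4.png");np.savez("/tmp/w4.npz",W=W,c=p["color"])
s=ctrl.read_state();R=np.array(s["tcp_rot"]);T=(W-s["ee_pos"])@R
k=(abs(T[...,0])<28)&(abs(T[...,1])<19.5)&(T[...,2]>-18)&(T[...,2]<-12)
print("hub",k.sum(),cv2.minAreaRect(T[k][:,:2].astype(np.float32)),np.median(T[k],0))
k=(abs(T[...,0])<12)&(abs(T[...,1])<12)&(T[...,2]>8)&(T[...,2]<24)
print("shaft",k.sum(),np.percentile(T[k],[2,50,98],axis=0).round(1).tolist() if k.sum() else 0)
c=p["color"][200:420,160:400,::-1];cv2.imwrite("pics/w4c.png",cv2.resize(c,None,fx=2.5,fy=2.5))
E
```

```text
time: 6.9
ee_pos: [549.6, 350.9, 191.1]
tcp_rot: [[-0.674, 0.738, 0.0], [0.738, 0.674, -0.0], [-0.0, 0.0, -1.0]]
ft_force: [-0.3, -0.5, -2.5]
gripper_width: 0.447
finger_force: 73.9
t 6.9 pos [549.6 350.9 191.1] xyaw 132.41 F [-0.3 -0.5 -2.5] T [-0.02 -0.03  0.01] w 0.447 ff 73.9 q [ -9.  29. -40.  95.  21.  63. -13.]
hub 4615 ((-1.4477043151855469, 0.006145477294921875), (41.22698974609375, 39.00828170776367), 0.0722375139594078) [  1.08371946  -0.06466777 -14.69035055]
shaft 0 0
```

View pics/w4c.png

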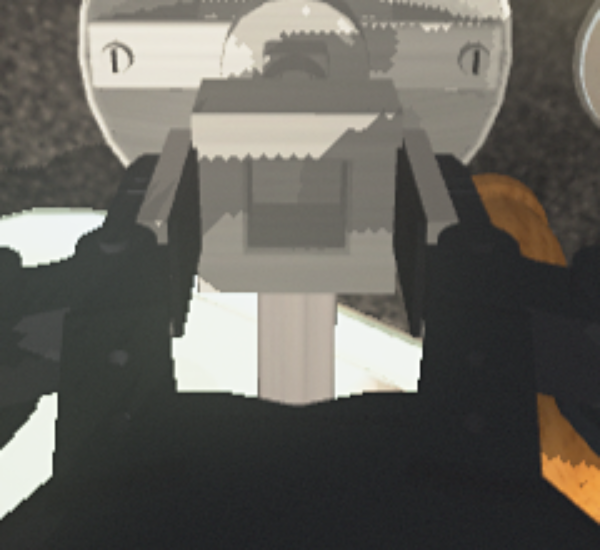

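The crank hub sits over the boss and the bridge is level in the picture, at rows 55–60, so the yaw is right. Descending while feeling the force.

```bash
python3 -m pendant '[[[0.03,0,0,0.006,0],[0.03,0,0,0.012,0],[0.03,0,0,0.016,0],[0.03,0,0,0.019,0],[0.03,0,0,0.022,0],[0.03,0,0,0.025,0],[0.03,0,0,0.025,0]]]'; python3 -c "
from h import *
st()
p=shot('wrist');W=cloud(p);c=np.array([549.9,349.9]);r=np.hypot(W[...,0]-c[0],W[...,1]-c[1])
k=(r>50)&(r<72)&(W[...,2]>119.5)&(W[...,2]<124);w=W[k];
x=w[:,0];y=w[:,1];A=np.c_[x,y,np.ones(len(x))];s=np.linalg.lstsq(A,x*x+y*y,rcond=None)[0];print(len(x),s[:2]/2)
k=(r>46)&(r<62)&(W[...,2]>126)&(W[...,2]<129);print('rivets',[ (W[k][s].mean(0).round(1),s.sum()) for s in (W[k][:,0]>550,W[k][:,0]<550)])"
```

```text
time: 7.65
ee_pos: [549.4, 351.5, 164.9]
tcp_rot: [[-0.676, 0.737, -0.0], [0.737, 0.676, -0.0], [0.0, -0.001, -1.0]]
ft_force: [-0.4, -0.1, -2.7]
gripper_width: 0.446
finger_force: 74.0
t 7.65 pos [549.4 351.5 164.9] xyaw 132.51 F [-0.4 -0.1 -2.7] T [ 0.01  0.03 -0.05] w 0.446 ff 74.0 q [-10.  31. -39.  97.  22.  60. -14.]
3182 [548.41462336 351.59582631]
rivets [(array([590.6, 386. , 126.3]), np.int64(12)), (array([509.9, 314.1, 126.5]), np.int64(6))]
```

```bash
python3 -m pendant '[[[0.03,0,0,0.006,0],[0.03,0,0,0.012,0],[0.03,0,0,0.015,0],[0.03,0,0,0.017,0],[0.03,0,0,0.018,0],[0.03,0,0,0.019,0],[0.03,0,0,0.019,0]]]'; python3 -c "
from h import *
st()"
```

```text
time: 8.4
ee_pos: [549.5, 351.6, 146.3]
tcp_rot: [[-0.676, 0.737, -0.0], [0.737, 0.676, 0.0], [0.0, -0.0, -1.0]]
ft_force: [-0.8, 0.4, -2.3]
gripper_width: 0.447
finger_force: 73.9
t 8.4 pos [549.5 351.6 146.3] xyaw 132.51 F [-0.8  0.4 -2.3] T [-0.03  0.14  0.06] w 0.447 ff 73.9 q [-10.  32. -39.  97.  23.  59. -14.]
```

```bash
python3 -m pendant '[[[0.03,0,0,0.001,0],[0.03,0,0,0.002,0],[0.03,0,0,0.003,0],[0.03,0,0,0.004,0],[0.03,0,0,0.005,0],[0.03,0,0,0.006,0],[0.03,0,0,0.006,0]]]'; python3 -c "
from h import *
st()"
```

```text
time: 9.1
ee_pos: [549.5, 351.5, 140.2]
tcp_rot: [[-0.676, 0.737, -0.0], [0.737, 0.676, -0.0], [0.0, -0.0, -1.0]]
ft_force: [-1.2, -0.7, -2.2]
gripper_width: 0.446
finger_force: 73.9
t 9.1 pos [549.5 351.5 140.2] xyaw 132.51 F [-1.2 -0.7 -2.2] T [-0.12  0.14  0.05] w 0.446 ff 73.9 q [-10.  32. -39.  98.  23.  58. -15.]
```

```bash
python3 -m pendant '[[[0.03,0,0,0.001,0],[0.03,0,0,0.002,0],[0.03,0,0,0.003,0],[0.03,0,0,0.004,0],[0.03,0,0,0.0045,0],[0.03,0,0,0.005,0],[0.03,0,0,0.005,0]]]'; python3 -c "
from h import *
st()"
```

```text
time: 9.8
ee_pos: [549.5, 351.5, 135.2]
tcp_rot: [[-0.676, 0.737, -0.0], [0.737, 0.676, -0.0], [0.0, -0.0, -1.0]]
ft_force: [-1.3, -0.8, -3.0]
gripper_width: 0.443
finger_force: 73.9
t 9.8 pos [549.5 351.5 135.2] xyaw 132.51 F [-1.3 -0.8 -3. ] T [-0.12  0.22  0.03] w 0.443 ff 73.9 q [-10.  33. -39.  98.  24.  58. -15.]
```

```bash
python3 -m pendant '[[[0.03,0,0,0.0005,0],[0.03,0,0,0.001,0],[0.03,0,0,0.0015,0],[0.03,0,0,0.0015,0]]]'; python3 -c "
from h import *
st()"
```

```text
time: 10.2
ee_pos: [549.6, 351.6, 134.8]
tcp_rot: [[-0.676, 0.737, 0.001], [0.737, 0.676, -0.0], [-0.001, 0.0, -1.0]]
ft_force: [-5.8, -5.1, 13.1]
gripper_width: 0.444
finger_force: 75.6
t 10.2 pos [549.6 351.6 134.8] xyaw 132.51 F [-5.8 -5.1 13.1] T [-1.12  1.26 -0.02] w 0.444 ff 75.6 q [-10.  33. -39.  98.  24.  58. -15.]
```

```bash
python3 -m pendant '[[[0.06,0,0,-0.001,0],[0.085,0,0,-0.001,0],[0.085,0,0,-0.001,0],[0.085,0,0,-0.001,0],[0.085,0,0,-0.025,0],[0.085,0,0,-0.06,0],[0.085,0.01,0,-0.09,0],[0.085,0.03,0,-0.1,0],[0.085,0.03,0,-0.1,0]]]' 40
python3 - <<'E'
from h import *
st();p=shot("wrist");W=cloud(p);np.savez("/tmp/w5.npz",W=W,c=p["color"])
c=p["color"][110:400,130:430,::-1];cv2.imwrite("pics/w5c.png",cv2.resize(c,None,fx=2,fy=2))
c0=np.array([549.9,349.9]);r=np.hypot(W[...,0]-c0[0],W[...,1]-c0[1]);Z=W[...,2]
k=(r<30)&(Z>143)&(Z<155);print("hubtop",k.sum(),np.median(Z[k]),cv2.minAreaRect(W[k][:,:2].astype(np.float32)))
k=(r<15)&(Z>160);print("shaft",k.sum(),np.percentile(W[k],[2,50,98],axis=0).round(1).tolist())
kc=c0+96*np.array([.676,-.737]);r2=np.hypot(W[...,0]-kc[0],W[...,1]-kc[1]);k=(r2<22)&(Z>165);
print("knob",k.sum(),W[k].mean(0) if k.sum() else 0, "expected",kc)
k=(r>25)&(r2>15)&(Z>128)&(Z<143)&(abs((W[...,0]-c0[0])*.737+(W[...,1]-c0[1])*.676)<20)&(r<85);w=W[k][:,:2].astype(np.float32)
v=cv2.fitLine(w,cv2.DIST_HUBER,0,.01,.01).ravel();print("arm",len(w),np.degrees(np.arctan2(v[1],v[0])),v[2:],np.median(Z[k]))
E
```

```text
time: 11.1
ee_pos: [527.4, 376.8, 235.8]
tcp_rot: [[-0.678, 0.735, 0.002], [0.735, 0.678, 0.003], [0.001, 0.003, -1.0]]
ft_force: [0.3, -0.1, -0.2]
gripper_width: 0.996
finger_force: 0.0
t 11.1 pos [527.4 376.8 235.8] xyaw 132.7 F [ 0.3 -0.1 -0.2] T [ 0.06  0.04 -0.06] w 0.996 ff 0.0 q [-11.  27. -42.  93.  19.  67. -14.]
hubtop 1639 149.9458783420412 ((550.132568359375, 350.7445068359375), (40.03575134277344, 41.05868911743164), 42.36245346069336)
shaft 451 [[541.2, 342.7, 161.1], [548.2, 352.1, 171.1], [556.7, 358.8, 172.9]]
knob 266 [608.54369931 286.98174271 170.57419668] expected [614.796 279.148]
arm 1043 -48.527866 [585.7292  311.88754] 138.9308648975355
```

View pics/w5c.png

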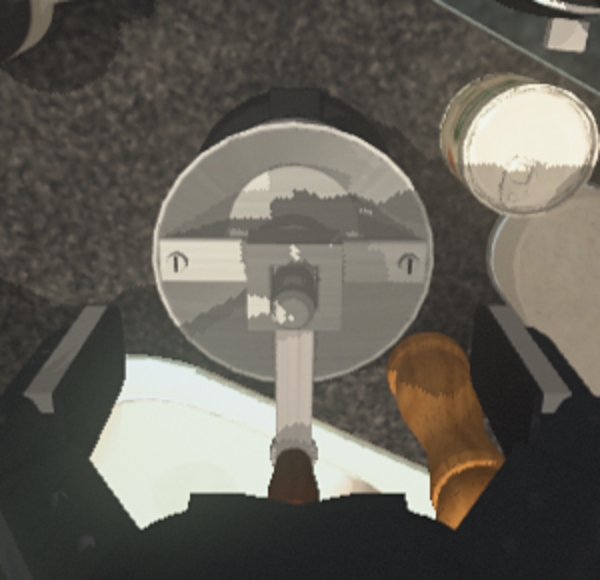

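The crank is seated: hub top at 148 mm, hub square with the bridge, knob pointing down the picture at (293,470). Now on to the clip.

```bash
python3 -m pendant '[[[0.085,-0.02,-0.019,-0.01,0],[0.085,-0.053,-0.05,-0.02,0],[0.085,-0.086,-0.082,-0.02,0.09],[0.085,-0.12,-0.113,-0.02,0.18],[0.085,-0.153,-0.145,-0.02,0.27],[0.085,-0.187,-0.177,-0.02,0.36],[0.085,-0.221,-0.209,-0.02,0.45],[0.085,-0.255,-0.241,-0.02,0.54],[0.085,-0.289,-0.273,0,0.63],[0.085,-0.323,-0.305,0.02,0.72],[0.085,-0.357,-0.337,0.03,0.81],[0.085,-0.39,-0.37,0.04,0.9]]]'
python3 - <<'E'
from h import *
st();go(520,-235,150,0)
for n in["w3","w5"]:
    W=np.load("/tmp/%s.npz"%n)["W"];Z=W[...,2]
    for c0 in([549.9,349.9],[549.2,351]):
        r=np.hypot(W[...,0]-c0[0],W[...,1]-c0[1])
        for R in(3,4.5,6):
            k=(r<R)&(Z>165);print(n,c0,R,k.sum(),np.median(Z[k]).round(2),Z[k].mean().round(2),Z[k].std().round(2))
    k=(r>24)&(r<28)&(Z>140)&(Z<160)
E
```

```text
time: 12.35
ee_pos: [518.9, -166.2, 192.1]
tcp_rot: [[0.162, 0.987, -0.002], [0.987, -0.162, 0.0], [-0.0, -0.002, -1.0]]
ft_force: [2.0, 1.5, 0.3]
gripper_width: 0.989
finger_force: 0.0
t 12.35 pos [ 518.9 -166.2  192.1] xyaw 80.7 F [2.  1.5 0.3] T [-0.02 -0.09 -0.01] w 0.989 ff 0.0 q [ 30.  16. -22. 110.   7.  55.  -5.]
shift m [-0.0677, 0.0123, 0.0421] turn -0.0
w3 [549.9, 349.9] 3 69 171.93 172.03 0.71
w3 [549.9, 349.9] 4.5 153 172.11 172.14 0.66
w3 [549.9, 349.9] 6 272 172.18 172.17 0.71
w3 [549.2, 351] 3 68 171.93 172.05 0.72
w3 [549.2, 351] 4.5 154 172.13 172.15 0.7
w3 [549.2, 351] 6 278 172.04 172.04 0.77
w5 [549.9, 349.9] 3 42 172.01 172.06 0.48
w5 [549.9, 349.9] 4.5 95 172.03 172.04 0.52
w5 [549.9, 349.9] 6 169 172.01 172.0 0.56
w5 [549.2, 351] 3 41 172.06 172.07 0.5
w5 [549.2, 351] 4.5 94 172.03 172.05 0.56
w5 [549.2, 351] 6 179 171.92 171.94 0.66
```

```bash
python3 -m pendant '[[[0.085,-0.034,0.006,0.02,0],[0.085,-0.068,0.012,0.042,0],[0.085,-0.068,0.012,0.042,0],[0.085,-0.068,0.012,0.042,0]]]'
python3 - <<'E'
from h import *
st();p=shot("wrist");W=cloud(p);np.savez("/tmp/w6.npz",W=W,c=p["color"]);Z=W[...,2]
m=((abs(W[...,0]-522)<35)&(abs(W[...,1]+262)<65)&(Z>4.3)&(Z<20)).astype(np.uint8)
n,L,S,C=cv2.connectedComponentsWithStats(m);i=1+np.argmax(S[1:,4]);m=L==i
w=W[m];print(S[i],w.mean(0),w.min(0),w.max(0))
v,u=np.where(m);print("table z",np.median(Z[(abs(W[...,0]-480)<20)&(abs(W[...,1]+262)<40)]))
x0,y0,x1,y1=u.min()-15,v.min()-15,u.max()+15,v.max()+15;print(x0,y0)
cv2.imwrite("pics/w6c.png",cv2.resize(p["color"][y0:y1,x0:x1,::-1],None,fx=5,fy=5))
# straight leg: points at low x side, away from loop
lo=w[:,1]<-265; 
b=[]
for yy in np.arange(-310,-205,4):
    q=w[abs(w[:,1]-yy)<2]
    if len(q): b.append((yy,q[:,0].min().round(1),q[:,0].max().round(1),np.median(q[:,2]).round(1),len(q)))
print(b)
E
```

```text
time: 12.75
ee_pos: [520.1, -233.4, 150.2]
tcp_rot: [[0.159, 0.987, -0.003], [0.987, -0.159, 0.001], [0.001, -0.003, -1.0]]
ft_force: [0.6, 0.1, -0.5]
gripper_width: 0.995
finger_force: 0.0
t 12.75 pos [ 520.1 -233.4  150.2] xyaw 80.84 F [ 0.6  0.1 -0.5] T [ 0.09 -0.05  0.02] w 0.995 ff 0.0 q [ 34.  21. -20. 109.   9.  52.   0.]
[262 179  50  90 979] [ 521.66343595 -257.14213783    8.15417121] [ 505.06523479 -316.17034746    4.30515253] [ 544.56239448 -215.38993161   13.66830512]
table z 2.914615349469159
247 164
[(np.int64(-310), np.float64(526.3), np.float64(531.4), np.float64(6.1), 17), (np.int64(-306), np.float64(524.9), np.float64(530.1), np.float64(6.4), 15), (np.int64(-302), np.float64(524.3), np.float64(529.4), np.float64(6.2), 16), (np.int64(-298), np.float64(523.6), np.float64(544.3), np.float64(6.3), 19), (np.int64(-294), np.float64(522.2), np.float64(544.6), np.float64(6.2), 35), (np.int64(-290), np.float64(520.8), np.float64(541.8), np.float64(6.5), 45), (np.int64(-286), np.float64(520.1), np.float64(537.9), np.float64(6.4), 45), (np.int64(-282), np.float64(519.0), np.fl
[... 651 characters left out ...]
 (np.int64(-246), np.float64(510.0), np.float64(528.5), np.float64(9.0), 49), (np.int64(-242), np.float64(509.0), np.float64(528.8), np.float64(9.9), 68), (np.int64(-238), np.float64(507.5), np.float64(528.4), np.float64(11.1), 43), (np.int64(-234), np.float64(507.0), np.float64(528.0), np.float64(11.2), 46), (np.int64(-230), np.float64(505.8), np.float64(526.8), np.float64(11.7), 45), (np.int64(-226), np.float64(505.3), np.float64(526.1), np.float64(11.5), 44), (np.int64(-222), np.float64(505.1), np.float64(524.9), np.float64(11.1), 49), (np.int64(-218), np.float64(506.8), np.float64(523.3), np.float64(11.4), 71), (np.int64(-214), np.float64(511.3), np.float64(518.1), np.float64(10.0), 16)]
```

View pics/w6c.png

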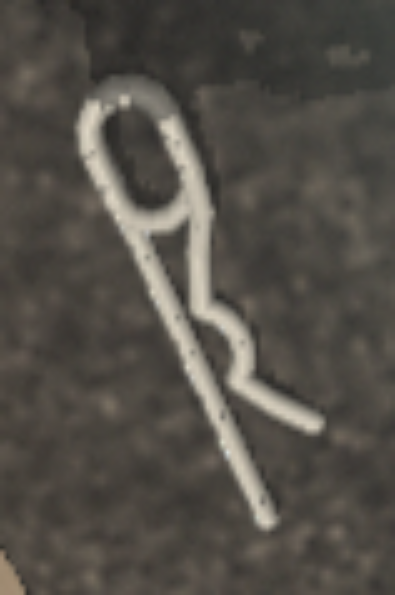

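The loop is at crop (140,150), the straight leg ends at (265,520) and the bent leg is on the right. That gives clip yaw about −75.7° and origin about (516.2, −230.3).

```bash
python3 -m pendant '[[[0.045,0.001,-0.002,0.02,-0.13],[0.045,0.002,-0.004,0.05,-0.26],[0.045,0.0024,-0.0043,0.085,-0.39],[0.045,0.0024,-0.0043,0.115,-0.41],[0.045,0.0024,-0.0043,0.132,-0.41],[0.045,0.0024,-0.0043,0.14,-0.41],[0.03,0.0024,-0.0043,0.144,-0.41],[0.028,0.0024,-0.0043,0.146,-0.41],[0.028,0.0024,-0.0043,0.1465,-0.41],[0.028,0.0024,-0.0043,0.1465,-0.41]]]' 80
python3 - <<'E'
from h import *
st()
E
```

```text
time: 13.8
ee_pos: [517.8, -229.9, 6.1]
tcp_rot: [[-0.249, 0.968, 0.001], [0.968, 0.249, -0.0], [-0.001, 0.001, -1.0]]
ft_force: [-0.2, 0.4, -0.4]
gripper_width: 0.329
finger_force: 0.0
t 13.8 pos [ 517.8 -229.9    6.1] xyaw 104.43 F [-0.2  0.4 -0.4] T [-0.    0.    0.04] w 0.329 ff 0.0 q [ 34.  33. -21. 114.  19.  36.  15.]
```

```bash
python3 -m pendant '[[[0.028,-0.001,-0.0015,0.002,0],[0.028,-0.001,-0.0015,0.003,0],[0.022,-0.001,-0.0015,0.003,0],[0.016,-0.001,-0.0015,0.003,0],[0.014,-0.001,-0.0015,0.003,0],[0.014,-0.001,-0.0015,0.003,0]]]' 80
python3 - <<'E'
from h import *
st()
E
```

```text
time: 14.4
ee_pos: [516.1, -231.2, 2.7]
tcp_rot: [[-0.249, 0.968, -0.0], [0.968, 0.249, -0.0], [-0.0, -0.0, -1.0]]
ft_force: [-2.2, 0.2, 7.8]
gripper_width: 0.203
finger_force: 78.1
t 14.4 pos [ 516.1 -231.2    2.7] xyaw 104.43 F [-2.2  0.2  7.8] T [ 0.05  0.61 -0.06] w 0.203 ff 78.1 q [ 34.  33. -21. 114.  19.  36.  15.]
```

```bash
python3 -m pendant '[[[0.014,0,0,-0.01,0],[0.014,0,0,-0.04,0],[0.014,0,0,-0.08,0],[0.014,0,0,-0.12,0],[0.014,0,0,-0.16,0],[0.014,0,0,-0.2,0],[0.014,0,0,-0.2,0],[0.014,0,0,-0.2,0]]]'
python3 - <<'E'
from h import *
st();p=shot("wrist");W=cloud(p);np.savez("/tmp/w7.npz",W=W,c=p["color"])
c=p["color"][200:400,160:400,::-1];cv2.imwrite("pics/w7c.png",cv2.resize(c,None,fx=3,fy=3,interpolation=cv2.INTER_NEAREST))
s=ctrl.read_state();T=(W-s["ee_pos"])@np.array(s["tcp_rot"])
k=(abs(T[...,1])<30)&(T[...,0]>-110)&(T[...,0]<22)&(T[...,2]>-14)&(T[...,2]<12)
w=T[k]
for x in range(-95,22,5):
    q=w[abs(w[:,0]-x)<2.5]
    if len(q): print(x,len(q),q[:,1].min().round(1),q[:,1].max().round(1),np.median(q[:,2]).round(1))
E
```

```text
time: 15.2
ee_pos: [516.4, -231.3, 203.5]
tcp_rot: [[-0.249, 0.968, 0.002], [0.968, 0.249, -0.001], [-0.001, 0.001, -1.0]]
ft_force: [0.1, 0.2, -1.3]
gripper_width: 0.208
finger_force: 78.6
t 15.2 pos [ 516.4 -231.3  203.5] xyaw 104.43 F [ 0.1  0.2 -1.3] T [ 0.01 -0.03 -0.02] w 0.208 ff 78.6 q [ 40.  18. -27. 107.   9.  58.  24.]
-60 69 -9.9 7.3 -4.3
-55 139 -9.8 4.3 -4.9
-50 146 -9.7 4.7 -4.9
-45 134 -9.6 5.3 -4.9
-40 139 -9.5 5.3 -4.9
-35 146 -9.5 3.0 -4.9
-30 140 -10.0 3.5 -4.9
-25 140 -9.8 5.0 -4.9
-20 131 -9.1 7.6 -5.6
-15 189 -8.5 9.2 -7.8
-10 222 -8.3 9.2 -8.2
-5 138 -8.4 9.2 -10.1
0 139 -8.4 9.2 -10.2
5 205 -21.4 22.2 -10.5
10 424 -20.0 20.4 -10.0
15 292 -6.8 7.7 -9.0
```

View pics/w7c.png

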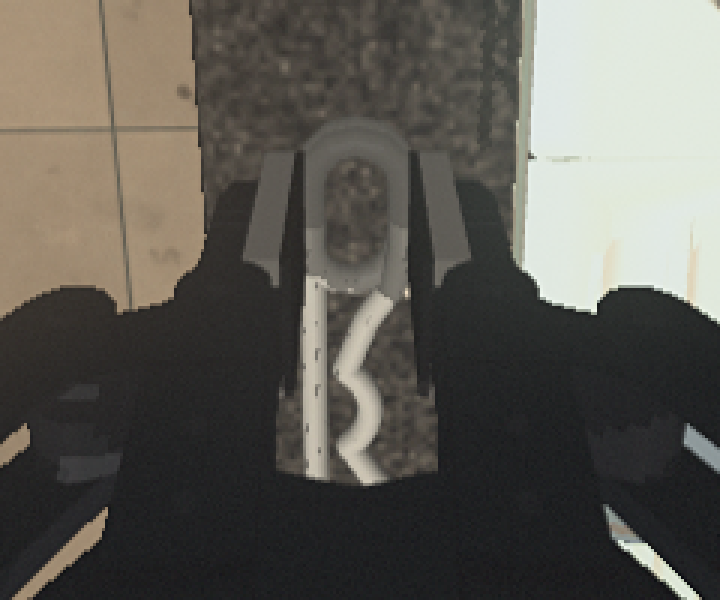

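The clip is held well: the loop is between the pads at (357,215) and the straight leg runs down the left at column 315, parallel to the tool. Carrying it to the far side of the mill.

```bash
python3 -m pendant '[[[0.014,0.03,0.006,-0.01,0],[0.014,0.077,0.016,-0.02,0],[0.014,0.124,0.026,-0.02,-0.05],[0.014,0.171,0.035,-0.02,-0.1],[0.014,0.218,0.045,-0.02,-0.15],[0.014,0.265,0.055,-0.02,-0.2],[0.014,0.312,0.064,-0.02,-0.25],[0.014,0.359,0.074,-0.02,-0.3],[0.014,0.406,0.084,-0.02,-0.35],[0.014,0.453,0.094,-0.02,-0.4],[0.014,0.5,0.103,-0.02,-0.45],[0.014,0.547,0.113,-0.02,-0.49]]]'
python3 - <<'E'
from h import *
W=np.load("/tmp/w7.npz")["W"];R=np.array([[-.249,.968,.002],[.968,.249,-.001],[-.001,.001,-1]]);T=(W-np.array([516.4,-231.3,203.5]))@R
k=(T[...,0]>-64)&(T[...,0]<-24)&(T[...,1]<-3.5)&(T[...,1]>-14)&(abs(T[...,2]+4)<4);w=T[k]
for x in(-55,-45,-35,-27): q=w[abs(w[:,0]-x)<5];print(x,len(q),((np.percentile(q[:,1],1)+np.percentile(q[:,1],99))/2).round(2),np.percentile(q[:,1],[1,99]).round(1),np.percentile(q[:,2],[5,50]).round(2))
k=(abs(T[...,1])<5)&(T[...,0]>5)&(T[...,0]<30)&(abs(T[...,2]+6)<6.5);print("loop end",T[k][:,0].max())
st();a=np.radians(132.5);tx=np.array([np.cos(a),np.sin(a)]);ty=np.array([tx[1],-tx[0]])
P=np.array([550.15,350.3])+106*tx+7.5*ty;s=ctrl.read_state();y=np.degrees(np.arctan2(s["tcp_rot"][1][0],s["tcp_rot"][0][0]))
print(P);go(*P,200,132.5-y)
E
```

```text
time: 16.45
ee_pos: [488.2, 328.1, 220.9]
tcp_rot: [[-0.677, 0.736, -0.002], [0.736, 0.677, -0.001], [0.001, -0.002, -1.0]]
ft_force: [1.8, -1.0, 0.0]
gripper_width: 0.205
finger_force: 78.6
-55 116 -7.17 [-10.4  -3.9] [-4.59 -3.49]
-45 133 -7.89 [-10.2  -5.6] [-4.64 -3.62]
-35 136 -7.15 [-10.5  -3.8] [-4.61 -3.6 ]
-27 109 -8.23 [-10.5  -5.9] [-4.73 -3.58]
loop end 16.621476051068974
t 16.45 pos [488.2 328.1 220.9] xyaw 132.62 F [ 1.8 -1.   0. ] T [ 0.    0.01 -0.02] w 0.205 ff 78.6 q [ -4.  23. -46. 102.  18.  63. -13.]
[484.06701802 433.51832426]
shift m [0.0803, 0.0684, 0.0208] turn 0.0021
```

```bash
python3 -m pendant '[[[0.014,0.027,0.023,0,0.0],[0.014,0.055,0.046,0,0.002],[0.014,0.081,0.069,0.005,0.002],[0.014,0.081,0.069,0.03,0.002],[0.014,0.081,0.069,0.05,0.002],[0.014,0.081,0.069,0.0633,0.002],[0.014,0.081,0.069,0.0633,0.002],[0.014,0.081,0.069,0.0633,0.002]]]'
python3 - <<'E'
from h import *
st();p=shot("wrist");W=cloud(p);np.savez("/tmp/w8.npz",W=W,c=p["color"])
c=p["color"][200:400,160:400,::-1];cv2.imwrite("pics/w8c.png",cv2.resize(c,None,fx=3,fy=3,interpolation=cv2.INTER_NEAREST))
s=ctrl.read_state();T=(W-s["ee_pos"])@np.array(s["tcp_rot"])
k=(abs(T[...,1]+8)<14)&(T[...,0]>-125)&(T[...,0]<-90)&(T[...,2]>-20)&(T[...,2]<5);print("shaft",k.sum(),np.percentile(T[k],[2,50,98],axis=0).round(1) if k.sum() else 0)
a=np.radians(132.5);tx=np.array([np.cos(a),np.sin(a)]);ty=np.array([tx[1],-tx[0]])
d=s["ee_pos"][:2]-np.array([550.15,350.3]);print("along",d@tx,"lat",d@ty)
E
```

```text
time: 17.25
ee_pos: [485.3, 433.0, 159.1]
tcp_rot: [[-0.674, 0.739, -0.001], [0.739, 0.674, -0.0], [0.0, -0.0, -1.0]]
ft_force: [0.8, -0.1, 0.4]
gripper_width: 0.204
finger_force: 78.5
t 17.25 pos [485.3 433.  159.1] xyaw 132.39 F [ 0.8 -0.1  0.4] T [-0.    0.03 -0.04] w 0.204 ff 78.5 q [-16.  32. -43.  97.  25.  61. -25.]
shaft 0 0
along 104.78084146045359 lat 8.403746254223641
```

View pics/w8c.png

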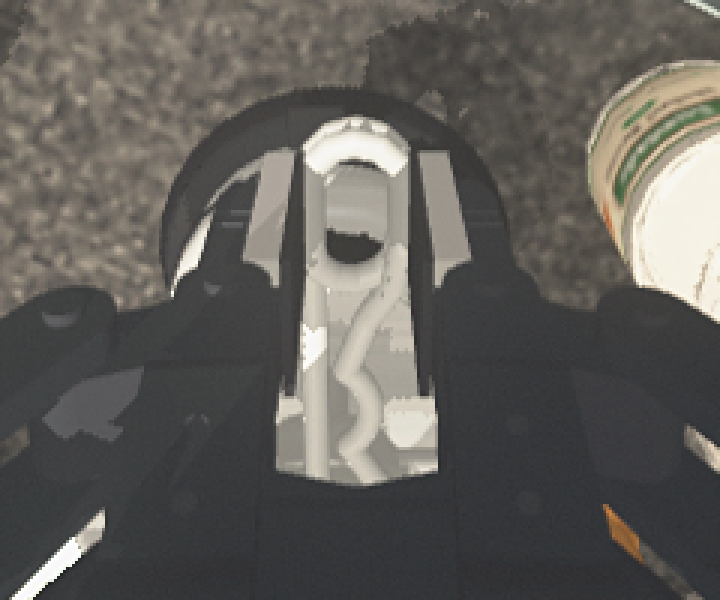

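The clip is still held straight, with its leg at column 315 over the mill. Lowering it to hole height and easing it forward.

```bash
python3 -m pendant '[[[0.014,-0.001,-0.0004,0.0016,0],[0.014,-0.003,-0.0004,0.0016,0],[0.014,-0.006,-0.0004,0.0016,0],[0.014,-0.008,-0.0004,0.0016,0],[0.014,-0.009,-0.0004,0.0016,0],[0.014,-0.01,-0.0004,0.0016,0],[0.014,-0.011,-0.0004,0.0016,0],[0.014,-0.012,-0.0004,0.0016,0]]]'
cat >> h.py <<'E'
def al():
    st();s=ctrl.read_state();R=np.array(s["tcp_rot"]);a=np.radians(132.5);tx=np.array([np.cos(a),np.sin(a)]);ty=np.array([tx[1],-tx[0]])
    d=s["ee_pos"][:2]-np.array([550.15,350.3]);print("along",(d@tx).round(2),"tip",(d@tx-86.5).round(2),"lat",(d@ty).round(2),"Ftool",(R.T@s["ft_force"]).round(1))
E
python3 -c "
from h import *
al()"
```

```text
time: 18.1
ee_pos: [493.1, 423.9, 157.5]
tcp_rot: [[-0.674, 0.738, -0.0], [0.738, 0.674, 0.0], [0.0, -0.0, -1.0]]
ft_force: [-0.2, -0.7, -0.4]
gripper_width: 0.207
finger_force: 78.5
t 18.1 pos [493.1 423.9 157.5] xyaw 132.4 F [-0.2 -0.7 -0.4] T [-0.02  0.05 -0.04] w 0.207 ff 78.5 q [-15.  32. -43.  97.  25.  60. -24.]
along 92.81 tip 6.31 lat 7.69 Ftool [-0.4 -0.6  0.4]
```

```bash
python3 -m pendant '[[[0.014,-0.001,0,0,0],[0.014,-0.002,0,0,0],[0.014,-0.003,0,0,0],[0.014,-0.004,0,0,0],[0.014,-0.005,0,0,0],[0.014,-0.005,0,0,0]]]'; python3 -c "
from h import *
al()"
```

```text
time: 18.7
ee_pos: [496.6, 420.1, 157.5]
tcp_rot: [[-0.674, 0.739, 0.0], [0.739, 0.674, 0.0], [-0.0, 0.0, -1.0]]
ft_force: [-0.1, 0.4, 0.4]
gripper_width: 0.209
finger_force: 78.5
t 18.7 pos [496.6 420.1 157.5] xyaw 132.38 F [-0.1  0.4  0.4] T [ 0.03  0.05 -0.02] w 0.209 ff 78.5 q [-15.  32. -43.  97.  25.  60. -23.]
along 87.63 tip 1.13 lat 7.73 Ftool [ 0.4  0.2 -0.4]
```

```bash
python3 -m pendant '[[[0.014,-0.002,0,0,0],[0.014,-0.004,0,0,0],[0.014,-0.006,0,0,0],[0.014,-0.008,0,0,0],[0.014,-0.01,0,0,0],[0.014,-0.012,0,0,0],[0.014,-0.014,0,0,0],[0.014,-0.016,0,0,0],[0.014,-0.018,0,0,0],[0.014,-0.018,0,0,0]]]'; python3 -c "
from h import *
al()"
```

```text
time: 19.7
ee_pos: [508.9, 406.7, 157.4]
tcp_rot: [[-0.674, 0.739, 0.0], [0.739, 0.674, -0.0], [-0.0, 0.0, -1.0]]
ft_force: [0.2, 0.1, -1.6]
gripper_width: 0.205
finger_force: 78.5
t 19.7 pos [508.9 406.7 157.4] xyaw 132.37 F [ 0.2  0.1 -1.6] T [ 0.03 -0.07  0.01] w 0.205 ff 78.5 q [-13.  32. -43.  97.  25.  61. -22.]
along 69.41 tip -17.09 lat 7.69 Ftool [-0.1  0.1  1.6]
```

```bash
python3 -m pendant '[[[0.014,-0.001,0,0,0],[0.014,-0.002,0,0,0],[0.014,-0.0035,0,0,0],[0.014,-0.005,0,0,0],[0.014,-0.0065,0,0,0],[0.014,-0.008,0,0,0],[0.014,-0.009,0,0,0],[0.014,-0.01,0,0,0],[0.014,-0.01,0,0,0]]]' 105; python3 -c "
from h import *
al()"
```

```text
time: 20.6
ee_pos: [515.3, 400.1, 157.6]
tcp_rot: [[-0.675, 0.738, 0.0], [0.738, 0.675, 0.001], [0.001, 0.001, -1.0]]
ft_force: [-1.1, 4.0, -0.1]
gripper_width: 0.193
finger_force: 103.5
t 20.6 pos [515.3 400.1 157.6] xyaw 132.42 F [-1.1  4.  -0.1] T [1.01 0.14 0.12] w 0.193 ff 103.5 q [-13.  32. -43.  97.  25.  61. -21.]
along 60.27 tip -26.23 lat 7.96 Ftool [3.6 1.9 0.1]
```

```bash
python3 -m pendant '[[[0.014,-0.001,0,0,0],[0.014,-0.002,0,0,0],[0.014,-0.003,0,0,0],[0.014,-0.004,0,0,0],[0.014,-0.005,0,0,0],[0.014,-0.006,0,0,0],[0.014,-0.006,0,0,0]]]'; python3 -c "
from h import *
al()"
```

```text
time: 21.3
ee_pos: [517.3, 397.8, 157.8]
tcp_rot: [[-0.676, 0.737, -0.002], [0.737, 0.676, 0.003], [0.004, 0.001, -1.0]]
ft_force: [-9.0, 12.5, 0.8]
gripper_width: 0.191
finger_force: 104.0
t 21.3 pos [517.3 397.8 157.8] xyaw 132.54 F [-9.  12.5  0.8] T [2.89 2.07 0.02] w 0.191 ff 104.0 q [-12.  32. -43.  97.  24.  60. -20.]
along 57.22 tip -29.28 lat 7.9 Ftool [15.3  1.8 -0.8]
```

```bash
python3 -m pendant '[[[0.014,-0.001,0,0,0],[0.014,-0.002,0,0,0],[0.014,-0.003,0,0,0],[0.014,-0.004,0,0,0],[0.014,-0.004,0,0,0]]]'; python3 -c "
from h import *
al()"
```

```text
time: 21.8
ee_pos: [521.5, 393.7, 157.7]
tcp_rot: [[-0.675, 0.737, 0.0], [0.737, 0.675, 0.002], [0.001, 0.001, -1.0]]
ft_force: [0.3, 5.6, -1.7]
gripper_width: 0.195
finger_force: 104.8
t 21.8 pos [521.5 393.7 157.7] xyaw 132.49 F [ 0.3  5.6 -1.7] T [1.47 0.02 0.15] w 0.195 ff 104.8 q [-12.  32. -43.  97.  24.  61. -20.]
along 51.33 tip -35.17 lat 8.16 Ftool [3.9 4.1 1.7]
```

```bash
python3 -m pendant '[[[0.014,-0.001,0,0,0],[0.014,-0.002,0,0,0],[0.014,-0.003,0,0,0],[0.014,-0.004,0,0,0],[0.014,-0.004,0,0,0]]]'; python3 -c "
from h import *
al()"
```

```text
time: 22.3
ee_pos: [525.6, 388.5, 157.4]
tcp_rot: [[-0.674, 0.739, 0.001], [0.739, 0.674, -0.001], [-0.001, 0.0, -1.0]]
ft_force: [3.8, -1.2, -0.4]
gripper_width: 0.193
finger_force: 103.5
t 22.3 pos [525.6 388.5 157.4] xyaw 132.35 F [ 3.8 -1.2 -0.4] T [-0.04 -0.91  0.16] w 0.193 ff 103.5 q [-12.  32. -42.  97.  25.  61. -19.]
along 44.78 tip -41.72 lat 7.71 Ftool [-3.5  2.   0.4]
```

```bash
python3 -m pendant '[[[0.014,-0.0005,0,0,0],[0.014,-0.001,0,0,0],[0.014,-0.0012,0,0,0],[0.014,-0.0012,0,0,0]]]'; python3 -c "
from h import *
al()"
```

```text
time: 22.7
ee_pos: [525.7, 388.3, 157.5]
tcp_rot: [[-0.674, 0.739, 0.0], [0.739, 0.674, -0.0], [-0.0, 0.0, -1.0]]
ft_force: [3.4, 1.6, -0.1]
gripper_width: 0.199
finger_force: 103.4
t 22.7 pos [525.7 388.3 157.5] xyaw 132.39 F [ 3.4  1.6 -0.1] T [ 0.16 -0.75  0.17] w 0.199 ff 103.4 q [-11.  32. -42.  97.  25.  61. -19.]
along 44.49 tip -42.01 lat 7.63 Ftool [-1.1  3.5  0.1]
```

It snapped over and the force has gone: the bow is 0.5 mm from nominal. Releasing and backing off upward.

```bash
python3 -m pendant '[[[0.03,0,0,0,0],[0.05,0,0,0,0],[0.05,0,0,0,0],[0.05,0,0,-0.01,0],[0.05,0,0,-0.04,0],[0.06,0.01,0,-0.08,0],[0.08,0.03,0,-0.1,0],[0.08,0.04,0,-0.1,0],[0.08,0.04,0,-0.1,0]]]' 40
python3 - <<'E'
from h import *
al();p=shot("wrist");W=cloud(p);Z=W[...,2]
c0=np.array([550,350.2]);r=np.hypot(W[...,0]-c0[0],W[...,1]-c0[1])
c=p["color"][170:400,160:400,::-1];cv2.imwrite("pics/w9c.png",cv2.resize(c,None,fx=2.5,fy=2.5))
k=(r<30)&(r>15)&(Z>143)&(Z<153);print("hubtop",k.sum(),np.median(Z[k]))
a=np.radians(132.5);tx=np.array([np.cos(a),np.sin(a)]);ty=np.array([tx[1],-tx[0]])
D=W[...,:2]-c0;A=D@tx;B=D@ty
k=(Z>156)&(Z<172)&(abs(B)<30)&(A>15)&(A<75);print("clip loop along",np.percentile(A[k],[1,50,99]),"lat",np.percentile(B[k],[1,50,99]),"z",np.percentile(Z[k],[5,50,98]))
k=(Z>154)&(Z<166)&(abs(B)<30)&(A<-12)&(A>-60);print("front",k.sum(),np.percentile(A[k],[1,50,99]),np.percentile(B[k],[1,50,99]),np.percentile(Z[k],[5,50,98])) if k.any() else 0
E
```

```text
time: 23.6
ee_pos: [497.4, 419.2, 258.3]
tcp_rot: [[-0.676, 0.737, 0.001], [0.737, 0.676, 0.001], [0.0, 0.001, -1.0]]
ft_force: [0.9, 0.6, -1.0]
gripper_width: 0.941
finger_force: 0.0
t 23.6 pos [497.4 419.2 258.3] xyaw 132.53 F [ 0.9  0.6 -1. ] T [-0.02 -0.    0.  ] w 0.941 ff 0.0 q [-13.  27. -45.  91.  20.  70. -20.]
along 86.43 tip -0.07 lat 7.63 Ftool [-0.2  1.1  1. ]
hubtop 739 149.87449372140142
clip loop along [15.30723126 34.59175659 57.12834005] lat [ 0.32027295  5.03260587 18.84416483] z [156.29439256 158.39086307 160.72586615]
front 164 [-35.15574358 -19.80323426 -12.37983795] [-3.72666143  1.16778209 17.74816105] [158.00224953 162.79462341 165.90439024]
```

View pics/w9c.png

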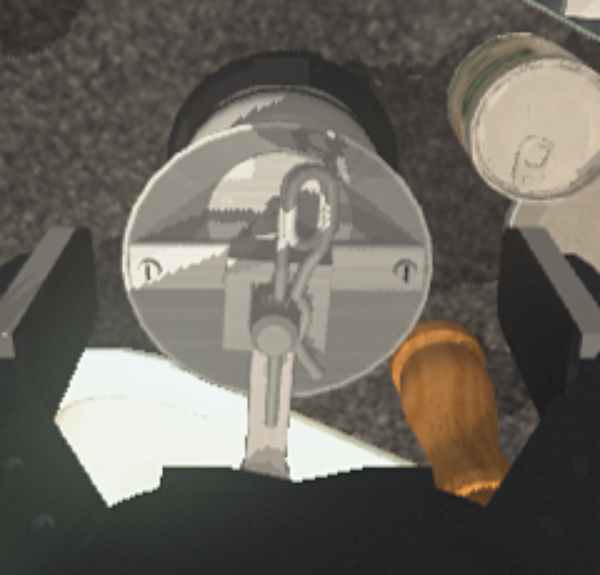

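The clip is through the shaft: loop at (310,200), bent leg round the shaft at (305,320) and tip out at (273,425). One more measurement of how far it is in.

Run:
```python
from h import *
p=shot("wrist");W=cloud(p);Z=W[...,2];c0=np.array([550,350.2])
a=np.radians(132.5);tx=np.array([np.cos(a),np.sin(a)]);ty=np.array([tx[1],-tx[0]])
D=W[...,:2]-c0;A=D@tx;B=D@ty
for lo in range(-50,66,5):
    k=(Z>150.5)&(Z<178)&(abs(B)<26)&(A>=lo)&(A<lo+5)
    if k.sum(): print(lo,k.sum(),"lat",B[k].min().round(1),B[k].max().round(1),"z",np.median(Z[k]).round(1),"A",A[k].min().round(1),A[k].max().round(1))
```

```text
-45 6 lat -3.2 0.5 z 168.0 A -41.1 -40.1
-40 27 lat -4.3 0.6 z 167.4 A -39.9 -35.1
-35 24 lat -3.2 0.6 z 166.7 A -34.6 -30.0
-30 34 lat -3.2 17.8 z 165.6 A -29.8 -25.1
-25 56 lat -3.2 17.8 z 160.3 A -24.9 -20.0
-20 69 lat -17.2 19.0 z 160.0 A -19.9 -15.1
-15 55 lat -19.1 18.9 z 159.7 A -14.9 -10.2
-10 45 lat -19.8 17.9 z 160.1 A -9.8 -5.1
-5 113 lat -17.8 19.7 z 171.3 A -5.0 -0.0
0 168 lat -17.6 19.7 z 170.0 A 0.0 5.0
5 260 lat -18.5 20.6 z 161.4 A 5.0 9.9
10 90 lat -18.3 20.5 z 156.6 A 10.0 14.8
15 90 lat -17.2 18.6 z 155.4 A 15.0 19.9
20 62 lat -18.1 17.5 z 155.3 A 20.0 24.9
25 73 lat 0.9 20.2 z 156.1 A 25.0 30.0
30 105 lat 0.9 22.0 z 155.9 A 30.0 34.9
35 71 lat 1.9 22.9 z 155.6 A 35.0 40.0
40 71 lat 1.9 22.8 z 154.7 A 40.1 44.8
45 69 lat 1.9 22.8 z 154.7 A 45.2 50.0
50 79 lat 2.8 22.7 z 153.9 A 50.0 54.8
55 94 lat 4.6 20.9 z 154.6 A 55.1 59.8
```

```bash
python3 -c "
from h import *
st();print(ctrl.finish_job())"
```

```text
t 23.7 pos [498.8 417.2 256.7] xyaw 132.4 F [ 0.   0.1 -0.6] T [-0.02 -0.05  0.03] w 0.939 ff 0.0 q [-13.  27. -45.  91.  20.  70. -19.]
the job is handed in; nothing more can be done
None
```

The job is handed in at about 24 s of robot time: the larger crank is fully down on the drive with its knob up, and the R-clip is snapped home through the shaft and released, its loop drooping slightly in the hole's slack.

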